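# Shut the centrifuge and hold its short-spin dial at the third click

### The job

Give the loaded bench centrifuge a short spin: first press its open lid down past the catch until it is fully shut, then push the spring-return dial's paddle clockwise past the first two clicks to the third, where it lines up with the broad mark and not on against the end stop. The dial springs back if let go, so finish with the robot still holding it at the third click, the lid still shut; leave the tube rack and the jar where they stand.

Things in the scene. Friction and masses are not known exactly. Their poses are not given: they have to be found in the camera images.
- spinner: Bench centrifuge, white box 210 (x) x 330 (y) mm, fixed to the bench, its flat deck 110 mm high. Origin: centre of its underside; x points from its front (robot side) to its back, y to its left, z up. Its open rotor bowl with the lid is the left (+y) part; the dial stands on the deck to the right of it, near the front.
- lid (a joint): Angle of the lid (rad): 0 fully shut, grows as it opens, at most 1.3; starts between 0.7 and 1.1. Friction keeps it where it is left when wide open. A spring catch resists shutting, with up to about 7 N at lid_press, between about 0.35 and 0.07 rad, and pushes the lid back open if it is let go there; below 0.06 rad it snaps shut and stays shut.
- lid_hinge (a point): Point on the hinge line at the middle of the lid's back edge, on its upper (outer) face. The hinge runs along the spinner's y and its axis lies 10 mm below this point along the lid's own normal (the point turns with the lid). The lid is a grey framed flat panel with a clear window, 190 mm long from the hinge, 176 mm wide, 10 mm thick; its upper face is 120 mm above the bench when shut.
- lid_press (a point): Good place to press: on the lid's upper (outer) face in the middle of its width, 165 mm from the hinge, about 27 mm from the free front edge. This point moves with the lid; its z axis is the face's outward normal and its x axis points to the hinge.
- dial (a joint): Angle of the dial (rad), clockwise from above: 0 at rest, clicks at 0.42, 0.84 and 1.26 (the third), hard end stop at 1.56. A spring always turns it back to 0; pushing the paddle takes about 4 N at rest, 6 N at the third click and 2 to 9 N between clicks.
- dial_axis (a point): Point on the dial's upright axis, 162 mm above the bench, level with the paddle's top. The dial is a black disc of 84 mm diameter whose top lies 130 mm above the bench.
- paddle: The dial with its black finger paddle, an upright radial bar: 16 to 68 mm from the axis, 12 mm thick, top 162 mm above the bench (32 mm above the disc), a white line along its top. Origin on the dial's axis, 114 mm above the bench; x points outward along the paddle, z up; clockwise moves it to its own -y. At rest its x lies 3.77 rad anticlockwise from the spinner's x (front right).
- paddle_tip (a point): Point on the paddle's top, 56 mm from the dial's axis. On the deck just outside the paddle's end are marks: a dot at rest, two short lines at the first and second clicks, a longer broad line at the third.
- rack: Bystander: blue rack of 20 capped tubes, 132 x 108 mm, 110 mm high, left of the centrifuge. Origin: centre of its underside.
- jar: Bystander: screw-top jar, 60 mm in diameter, 75 mm high, right of the centrifuge. Origin: centre of its underside.

How it is judged:
On the way, in this order (a step that is already met when the one before it is completed fails the run):
1. the lid is shut past its catch (value of joint lid below 0.025 rad), for 0.2 s.
2. the dial is past the second click, the lid shut (value of joint dial above 0.95 rad and value of joint lid below 0.025 rad), for 0.05 s.
At the end, for the whole second after the job is handed in: The lid is shut (under 0.025 rad), the dial stands at the third click (1.26 rad, within 0.16) held there by the robot pressing on its paddle with more than 1.5 N, and rack and jar are within 30 mm of where they stood (value of joint lid below 0.025 rad and value of joint dial between 1.1 and 1.42 rad and (contact force between paddle and the fingers above 1.5 N or contact force between paddle and the arm above 1.5 N) and distance of each of rack, jar from where it was at the start of the episode below 0.03 m); the arm keeps its last pose, push and grip.
It fails at once if a bystander (rack or jar) is shoved or tipped (distance of any of rack, jar from where it was at the start of the episode above 0.03 m or angle between any of rack, jar's own z axis and vertical above 0.5 rad).
It also fails if it takes over 48 s, if anything falls off the work surface, if the arm or the gripper's body presses on something with over 40 N, if the wrist force passes 120 N, or if a joint passes its speed limit or range.

### The arm

A 6-joint arm with a two-finger parallel gripper is mounted at the origin on the work surface. World frame = base frame: x ahead of the robot, y to its left, z up, the work surface at z = 0. Lengths are in m, angles in rad, forces in N, time in s.
With the tool pointing down it reaches from about 0.275 to 0.975 m from the base axis. Payload 8.4 kg.
Tool frame: the origin (TCP) lies at the very end of the fingers, on their centre line; the grasp point (between the pads) lies tcp_to_grasp behind it (tcp_to_grasp is the distance from the TCP to the grasp point, in m); x points along the fingers, z is the direction in which the jaws open and shut, and the axes are right-handed (so a half turn about x gives the same grasp; the last joint's range is limited). The gripper opens to 92 mm and grips with 3 to 60 N. Pads are 20 mm wide; open, the fingers measure 128 mm over their backs; the gripper's body (75 mm by 189 mm) begins 69 mm behind the grasp point.
Start: joints at [-1.15, 0.353, 1.633, -0, 1.155, -0.002], TCP at [0.256, -0.57, 0.215] pointing down, gripper open.
Joint ranges: [-2.63, 2.63], [-0.92, 2.1], [0.06, 2.66], [-1.3, 4.44], [0, 2.69], [-3.02, 3.02]. Speed limits (rad/s): [2.22, 2.22, 2.79, 3.14, 3.14, 3.14].

### API

Orientations are given as a unit quaternion [w, x, y, z].
In Python, from cell import * gives the robot as it stands. Calls block until the motion is done:
- goto(position, orientation): joint-space move of the TCP to a pose.
- line_to(position, frame=None, velocity=0.15): straight line of the TCP; frame=None keeps the orientation; velocity is the mean speed in m/s.
- move_joints(angles): joint-space move.
- ungrasp() and close_gripper(squeeze=None): open the fingers fully, or close them until they stop; squeeze is the grip in N (None keeps the last).
- wait(seconds).
- inverse_kinematics(position, orientation): joint angles nearest the present ones, or None.
- read_camera(name): name is "scene" or "top"; returns a dict with "image" (400x640x3 uint8, blue, green, red), "intrinsics" (3x3 intrinsics, pixels), "k1" (the pictures are not rectified: a ray, as slopes to the right and down, at radius r is drawn at 1 + k1 r^2 times it, then the intrinsics apply), "extrinsics" (4x4, takes a point from camera to world coordinates). Camera axes: x right, y down, z forward; pixel columns grow to the right and rows downward; lengths in m; the calibration is good to about 2 mm. A picture is of the moment at which its call begins. There is no depth.
A pose or a line that the arm cannot do raises Unreachable and nothing moves.
- sign_off(): hands the job in, once; it reports no verdict.
Readings, each from a call of its own:
- read_t(): time.
- read_q(): joint angles.
- read_qd(): joint speeds.
- read_joint_torque(): joint torques, N m.
- read_tool_pos(): TCP position.
- read_tcp_rot(): TCP orientation.
- read_force(): force on the tool from outside, world axes, zero at the start.
- read_ft_torque(): the same for the moment, N m.
- read_grip_width(): finger opening in m.
Only numpy, scipy, OpenCV 4.12 (cv2) and the standard library are available. Lean on these libraries where they do the work, as an engineer would, in place of code of your own. Each camera call takes 0.05 s, during which the arm holds its last target.

## Working session

There is one attempt and no reset: what is moved stays moved. The work goes in short steps, each a Python script; the robot and the scene stay as the last script left them, time stands still between calls to the robot, and variables do not carry over. Pictures are saved under pics/ and viewed, and the job is handed in when it is done.

```bash
mkdir -p pics; ls; python3 - <<'E'
from cell import *
import cv2,numpy as np
for n in ("scene","top"):
    c=read_camera(n); cv2.imwrite(f"pics/{n}0.png",c["image"]); print(n,c["intrinsics"],c["k1"],c["extrinsics"])
    np.savez(f"{n}0.npz",**c)
print(read_t(),read_tcp_rot())
E
```

```text
pics
scene [[385.52581077   0.         325.52709594]
 [  0.         385.52581077 200.15040601]
 [  0.           0.           1.        ]] -0.04513650971411316 [[-0.06055828  0.66961996 -0.74023091  1.38338331]
 [ 0.99800514  0.02736139 -0.05689541  0.09975987]
 [-0.01784455 -0.74219975 -0.66994112  0.81319248]
 [ 0.          0.          0.          1.        ]]
top [[381.33580654   0.         325.84853848]
 [  0.         381.33580654 200.35740874]
 [  0.           0.           1.        ]] -0.029322716942571138 [[ 0.00730741 -0.98321353  0.18231224  0.4409799 ]
 [-0.99984876 -0.00430675  0.01684939  0.03294851]
 [-0.01578137 -0.1824078  -0.9830963   1.03402013]
 [ 0.          0.          0.          1.        ]]
0.1 [ 0.59341892  0.38418518  0.59414699 -0.38372528]
```

View pics/scene0.png

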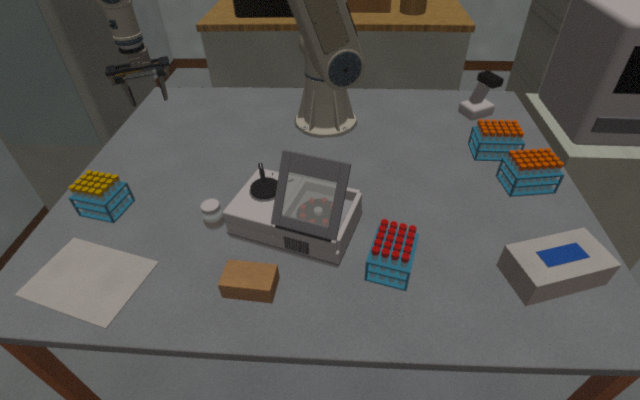

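View pics/top0.png

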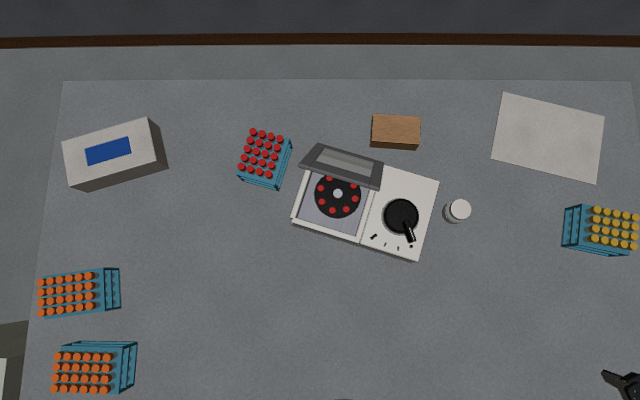

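The scene view shows the open lid at about (315,195) and the dial at (265,187). The top view shows the rotor at (337,195), the dial at (401,216), the jar at (458,210) and the rack at (263,157). I'll zoom in.

```bash
python3 - <<'E'
import cv2,numpy as np
a=cv2.imread("pics/top0.png")[120:280,230:480]; cv2.imwrite("pics/topz.png",cv2.resize(a,(800,512),interpolation=cv2.INTER_CUBIC))
a=cv2.imread("pics/scene0.png")[140:300,190:430]; cv2.imwrite("pics/scenez.png",cv2.resize(a,(800,533),interpolation=cv2.INTER_CUBIC))
E
```

```text
(no output)
```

View pics/topz.png

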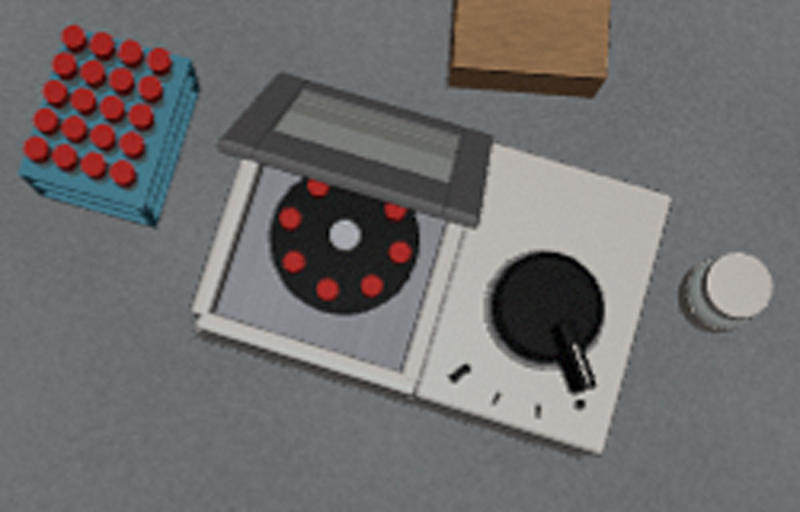

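View pics/scenez.png

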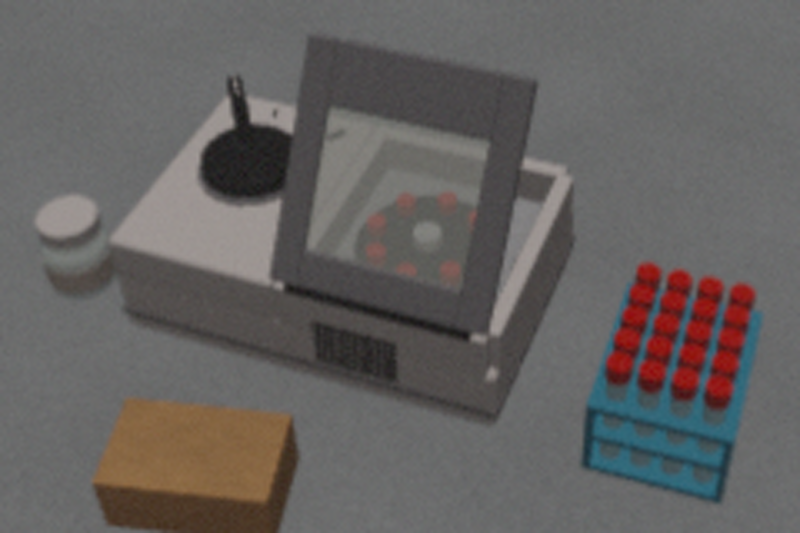

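```bash
cat > fit.py <<'E'
import numpy as np
from scipy.optimize import least_squares
import cv2
C={n:dict(np.load(f"{n}0.npz")) for n in("scene","top")}
def proj(n,P):
    c=C[n];E=c["extrinsics"];K=c["intrinsics"]
    p=(np.atleast_2d(P)-E[:3,3])@E[:3,:3]; s=p[:,:2]/p[:,2:]
    s=s*(1+float(c["k1"])*(s**2).sum(1,keepdims=True))
    return s@K[:2,:2].T+K[:2,2]
def zt(u,v):return np.array([230+(u+.5)/3.2-.5,120+(v+.5)/3.2-.5])
def zs(u,v):return np.array([190+(u+.5)/3.3333-.5,140+(v+.5)/3.3333-.5])
def R(a):return np.array([[np.cos(a),-np.sin(a),0],[np.sin(a),np.cos(a),0],[0,0,1]])
def lidpt(q,s,w,thick,h,ly):  # s from hinge along lid, w across, n above axis
    # shut: direction -x ; opens up
    d=np.array([-np.cos(q),0,np.sin(q)]); n=np.array([np.sin(q),0,np.cos(q)])
    return np.array([h,ly,.110])+s*d+thick*n+np.array([0,w,0])
def model(p):
    x,y,a,q,h,ly,dx,dy=p
    S=[] 
    W=lambda l:R(a)@np.array(l)+[x,y,0]
    A=lambda n,l,uv:S.append((n,W(l),uv))
    A("top",[-.105,-.165,.11],zt(602,442));A("top",[.105,-.165,.11],zt(671,197))
    A("top",[-.105,.165,.11],zt(198,317));A("top",[dx,dy,.130],zt(548,307))
    A("scene",[-.105,.165,.11],zs(571,168));A("scene",[.105,-.165,.11],zs(113,243));A("scene",[dx,dy,.130],zs(250,161))
    A("scene",[.105,-.165,0],zs(128,310));A("scene",[.105,.165,0],zs(497,416));A("scene",[-.105,.165,0],zs(574,240))
    for s,w,uvs,uvt in [(.19,-.088,(313,37),(480,214)),(.19,.088,(537,80),(219,143)),(0,-.088,(273,283),(493,135)),(0,.088,(474,330),(282,73))]:
        l=lidpt(q,s,w,.01,h,ly); A("scene",l,zs(*uvs));A("top",l,zt(*uvt))
    # paddle tip end (68mm) centre top at rest
    b=3.77
    A("top",[dx+.068*np.cos(b),dy+.068*np.sin(b),.162],zt(585,390))
    A("scene",[dx+.056*np.cos(b),dy+.056*np.sin(b),.162],zs(235,82))
    return S
def res(p):return np.concatenate([proj(n,P)[0]-uv for n,P,uv in model(p)])
if __name__=="__main__":
    r=least_squares(res,[.5,-.05,-.2,.9,.09,.06,-.03,-.1],loss="soft_l1")
    print(np.round(r.x,4),r.cost)
    print(np.round(res(r.x).reshape(-1,2),1))
    np.save("fit.npy",r.x)
    x,y,a,q,h,ly,dx,dy=r.x
    W=lambda l:R(a)@np.array(l)+[x,y,0]
    print("press open",W(lidpt(q,.165,0,.01,h,ly)),"shut",W(lidpt(0,.165,0,.01,h,ly)),"axis",W([dx,dy,.162]))
    for t in(0,.42,.84,1.26,1.56):
        b=3.77-t;print(t,W([dx+.056*np.cos(b),dy+.056*np.sin(b),.162]), proj("top",W([dx+.08*np.cos(b),dy+.08*np.sin(b),.11])))
E
python3 fit.py
```

```text
[ 0.6112 -0.0459 -0.2942  0.9786  0.0996  0.0697 -0.0119 -0.0919] 41.55953283970945
[[ 0.6  4.5]
 [ 0.6 -0.8]
 [-4.2  3.1]
 [-0.3 -0.3]
 [ 2.1 -0.3]
 [-2.2 -0.8]
 [ 0.3 -2.8]
 [ 1.   7. ]
 [-0.2  6.5]
 [-0.5  6. ]
 [-1.5 -0.8]
 [ 0.2  1.7]
 [-0.2  0.3]
 [-0.2 -0.5]
 [-1.5 -0.4]
 [-0.1  0.2]
 [ 3.7  2.8]
 [-1.4 -0.2]
 [ 1.2 -0.3]
 [ 0.3  0.1]]
press open [0.64653746 0.01621577 0.25248835] shut [0.56882392 0.03976154 0.12      ] axis [ 0.57315718 -0.13038083  0.162     ]
0 [ 0.52025581 -0.14875051  0.162     ] [[410.88008686 247.62975792]]
0.42 [ 0.5173631 -0.1255829  0.162    ] [[397.15463952 249.28983631]]
0.84 [ 0.52416863 -0.10324927  0.162     ] [[383.79296955 245.16252342]]
1.26 [ 0.53948945 -0.08563171  0.162     ] [[373.20348689 236.02640308]]
1.56 [ 0.55421744 -0.07768087  0.162     ] [[368.39618414 227.34426561]]
```

```bash
sed -i 's/zt(602,442)/zt(602,453)/; s/zt(198,317)/zt(197,331)/; /A("scene",\[.105,-.165,0\]/d' fit.py; python3 fit.py
python3 - <<'E'
import cv2,numpy as np
from fit import *
p=np.load("fit.npy");x,y,a,q,h,ly,dx,dy=p
W=lambda l:R(a)@np.array(l)+[x,y,0]
def draw(n,crop,s,f):
    im=cv2.imread(f"pics/{n}0.png"); v0,v1,u0,u1=crop
    im=cv2.resize(im[v0:v1,u0:u1],None,fx=s,fy=s,interpolation=cv2.INTER_CUBIC)
    def pl(pts,c,cl=True):
        uv=np.concatenate([proj(n,W(l)) for l in pts]); uv=((uv-[u0,v0]+.5)*s-.5)
        cv2.polylines(im,[np.round(uv).astype(int)],cl,c,1,cv2.LINE_AA)
    for z,c in((.11,(0,255,0)),(0,(0,255,255))): pl([[i*.105,j*.165,z] for i,j in((1,1),(1,-1),(-1,-1),(-1,1))],c)
    pl([lidpt(q,s_,w,.01,h,ly) for s_,w in((0,-.088),(0,.088),(.19,.088),(.19,-.088))],(255,0,255))
    pl([[dx+.042*np.cos(t),dy+.042*np.sin(t),.13] for t in np.linspace(0,6.28,40)],(255,128,0))
    b=3.77;e=np.array([np.cos(b),np.sin(b)]);m=np.array([-e[1],e[0]])
    pl([[*(np.array([dx,dy])+r*e+t*m),.162] for r,t in((.016,.006),(.068,.006),(.068,-.006),(.016,-.006))],(0,0,255))
    cv2.imwrite(f,im)
draw("top",(120,280,230,480),3.2,"pics/ovt.png");draw("scene",(140,300,190,430),3.3333,"pics/ovs.png")
E
```

```text
[ 0.6107 -0.0456 -0.2887  0.9805  0.1004  0.0694 -0.012  -0.0919] 18.921773016889894
[[ 0.8  1. ]
 [ 0.3 -1. ]
 [-3.9 -0.6]
 [-0.4 -0.3]
 [ 2.1 -0.7]
 [-2.  -0.6]
 [ 0.3 -2.8]
 [-1.7 -0.7]
 [ 0.4  1.4]
 [-0.2  0.1]
 [-0.2 -0.4]
 [-1.4 -0.2]
 [-0.2 -0. ]
 [ 4.   2.7]
 [-1.7  0. ]
 [ 1.3 -0.3]
 [ 0.3  0.1]]
press open [0.64666507 0.01613609 0.25264297] shut [0.56857095 0.03933014 0.12      ] axis [ 0.57308557 -0.13026449  0.162     ]
0 [ 0.52028578 -0.14892413  0.162     ] [[411.00303957 247.59963912]]
0.42 [ 0.517266   -0.12577274  0.162     ] [[397.28946207 249.33569683]]
0.84 [ 0.5239489  -0.10340211  0.162     ] [[383.90669994 245.28112553]]
1.26 [ 0.53917283 -0.08570075  0.162     ] [[373.26747953 236.20094216]]
1.56 [ 0.55385698 -0.07766923  0.162     ] [[368.41238228 227.54282387]]
```

View pics/ovt.png

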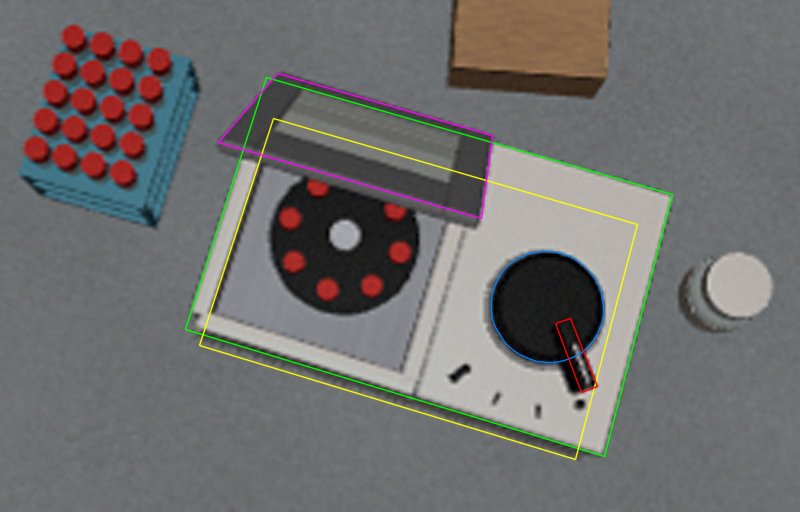

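View pics/ovs.png

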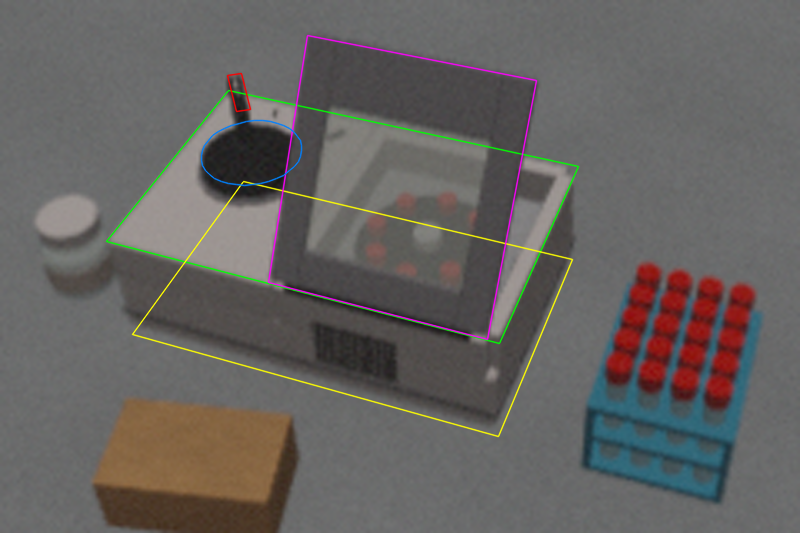

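```bash
cat > h.py <<'E'
from cell import *
import numpy as np
from scipy.spatial.transform import Rotation as Ro
from fit import R,lidpt
x,y,a,q0,h,ly,dx,dy=np.load("fit.npy")
W=lambda l:R(a)@np.array(l)+[x,y,0]
def down(zang): # tool down, jaw z at world yaw zang
    X=np.array([0,0,-1.]);Z=np.array([np.cos(zang),np.sin(zang),0]);Y=np.cross(Z,X)
    q=Ro.from_matrix(np.c_[X,Y,Z]).as_quat(); return [q[3],q[0],q[1],q[2]]
E
python3 - <<'E'
from h import *
try: print(tcp_to_grasp)
except Exception as e: print(e)
for s in (0,np.pi):
    z=a+np.pi/2+s
    for q in (q0,.5,0):
        j=inverse_kinematics(W(lidpt(q,.165,0,.02,h,ly)),down(z)); print(s,q,None if j is None else np.round(j,2))
for s in (0,np.pi):
  for t in (0,.42,.84,1.26):
    b=3.77-t; e=np.array([np.cos(b),np.sin(b)]);m=np.array([-e[1],e[0]])
    P=W([*(np.array([dx,dy])+.052*e+.016*m),.138]); j=inverse_kinematics(P,down(a+b+s)); print(s,t,np.round(P,3),None if j is None else np.round(j,2))
print(read_force(),read_grip_width(),read_t())
E
```

```text
0.0187
0 0.9804867276525789 [ 0.02  0.36  1.52 -0.    1.26 -1.26]
0 0.5 [ 0.05  0.32  1.7  -0.    1.12 -1.23]
0 0 [ 0.07  0.36  1.83 -0.    0.95 -1.22]
3.141592653589793 0.9804867276525789 [ 0.02  0.36  1.52 -0.    1.26  1.88]
3.141592653589793 0.5 [ 0.05  0.32  1.7  -0.    1.12  1.91]
3.141592653589793 0 [ 0.07  0.36  1.83 -0.    0.95  1.93]
0 0 [ 0.529 -0.163  0.138] [-0.3   0.33  1.86 -0.    0.95  2.5 ]
0 0.42 [ 0.52  -0.142  0.138] [-0.27  0.31  1.89 -0.    0.94  2.95]
0 0.84 [ 0.52  -0.119  0.138] [-0.23  0.3   1.9  -0.    0.94 -2.87]
0 1.26 [ 0.529 -0.099  0.138] [-0.19  0.31  1.89 -0.    0.94 -2.41]
3.141592653589793 0 [ 0.529 -0.163  0.138] [-0.3   0.33  1.86 -0.    0.95 -0.64]
3.141592653589793 0.42 [ 0.52  -0.142  0.138] [-0.27  0.31  1.89 -0.    0.94 -0.19]
3.141592653589793 0.84 [ 0.52  -0.119  0.138] [-0.23  0.3   1.9  -0.    0.94  0.27]
3.141592653589793 1.26 [ 0.529 -0.099  0.138] [-0.19  0.31  1.89 -0.    0.94  0.73]
[-0.1728711  -0.62494479 -0.21900987] 0.09188102922730373 0.1
```

```bash
python3 - <<'E'
from h import *
import cv2
close_gripper(squeeze=20)
Z=down(a+np.pi/2)
p=read_tool_pos(); line_to([p[0],p[1],.38],velocity=.3)
def P(q,c=0): return W(lidpt(q,.165,0,.01+c,h,ly)+np.array([.01*np.sin(q)/np.sin(max(q0,.1)),0,0]))
up=P(q0,.03); goto([up[0],up[1],.38],Z); print(read_t(),read_force())
line_to(up,velocity=.15); print(read_t(),read_force(),read_tool_pos()-up)
for q in np.arange(q0,.44,-.06):
    line_to(P(q),velocity=.08); print(round(q,2),np.round(read_force(),1),read_t())
c=read_camera("scene");cv2.imwrite("pics/s1.png",cv2.resize(c["image"][100:300,170:430],(780,600)))
E
```

```text
4.6833 [ 0.04315482  0.86754119 -0.3413318 ]
5.575 [-0.76617849  0.080756   -0.14937381] [ 0.0006061  -0.00010422  0.00107538]
0.98 [ 0.5 -0.3 -0.2] 6.1
0.92 [-0.   0.3 -0.4] 6.375
0.86 [ 0.2 -0.3 -0.4] 6.65
0.8 [-0.8 -0.   0.8] 6.925
0.74 [ 0.4 -0.1  0.1] 7.2
0.68 [0.6 0.3 0.3] 7.475
0.62 [ 0.5  0.4 -0.1] 7.75
0.56 [ 0.6 -0.   0.1] 8.025
0.5 [-0.1 -0.3 -0.1] 8.3
0.44 [ 0.3 -1.3 -0.4] 8.575
```

View pics/s1.png

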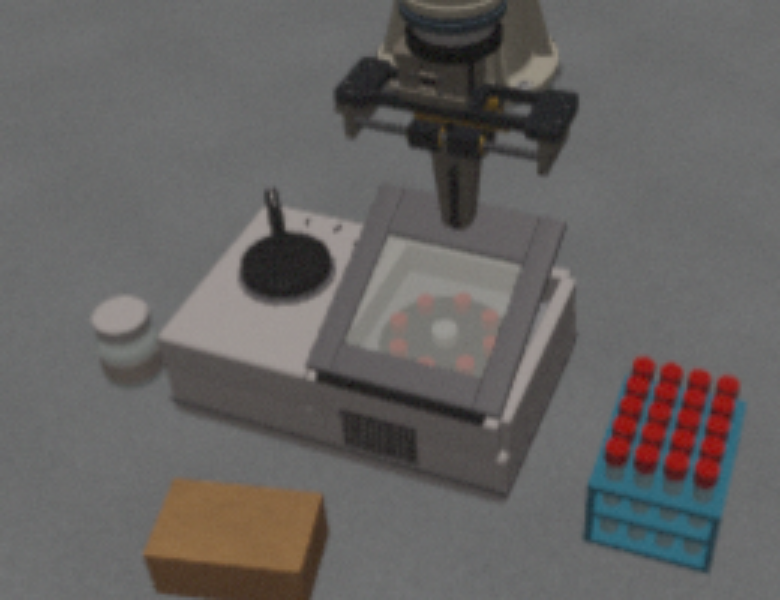

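The lid is following the fingertips, which touch near the middle of its front frame at (458,225), and it's now about half shut. Next I'll press it past the catch.

```bash
python3 - <<'E'
from h import *
import cv2
def P(q,c=0): return W(lidpt(q,.165,0,.01+c,h,ly)+np.array([.01*np.sin(q)/np.sin(max(q0,.1)),0,0]))
for q in [.38,.32,.26,.2,.14,.1,.06,.03,0]:
    line_to(P(q),velocity=.06); print(round(q,2),np.round(read_force(),1),np.round(read_tool_pos()[2],4))
p=P(0)
for d in (.001,.002,.003,.004,.005,.006):
    f=read_force()[2]
    if f>14: break
    line_to(p-[0,0,d],velocity=.03); wait(.1); print(d,np.round(read_force(),1),np.round(read_tool_pos()[2],4))
wait(.2)
p=read_tool_pos(); line_to([p[0],p[1],.30],velocity=.2)
c=read_camera("scene");cv2.imwrite("pics/s2.png",cv2.resize(c["image"][100:300,170:430],(780,600)))
c=read_camera("top");cv2.imwrite("pics/t2.png",cv2.resize(c["image"][120:280,230:480],(800,512)))
print(read_t(),read_force())
E
```

```text
0.38 [-0.5 -0.3 -0.2] 0.18
0.32 [-0.2  0.  -0.2] 0.171
0.26 [ 1.7 -0.3  2.5] 0.162
0.2 [ 2.5 -1.1  4.1] 0.153
0.14 [ 1.5 -0.6  2.9] 0.143
0.1 [ 0.9 -0.5  0.2] 0.1359
0.06 [-0.3 -0.8  1. ] 0.1293
0.03 [ 0.6  0.2 -0.9] 0.1246
0 [-0.7 -0.5  7.6] 0.1208
0.001 [-4.2 -0.8 16.3] 0.1207
12.9417 [ 0.01055326  0.83102759 -0.9649985 ]
```

View pics/s2.png

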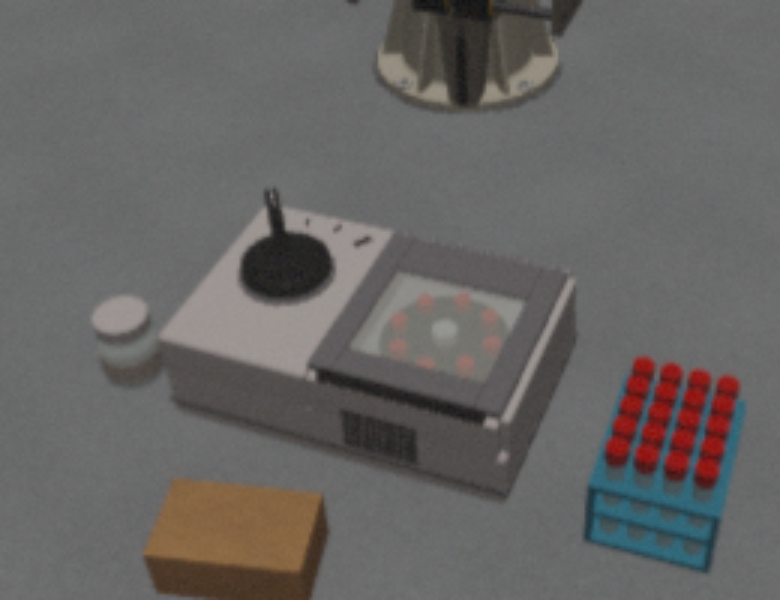

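View pics/t2.png

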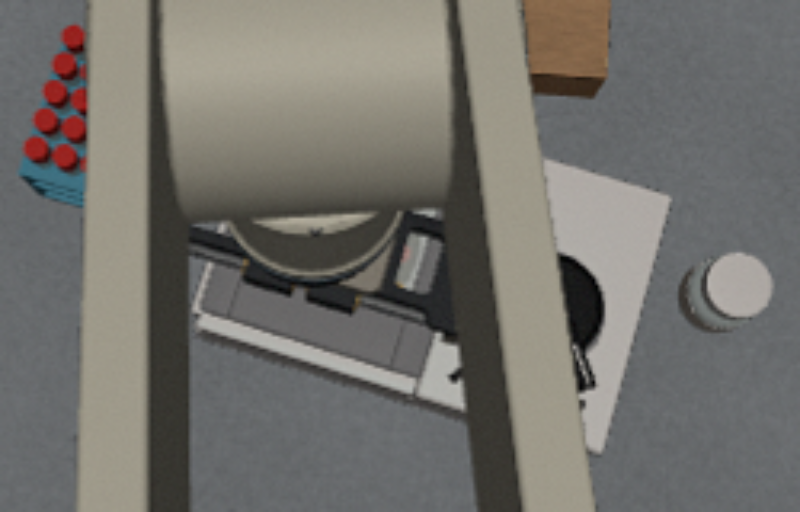

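The lid is flush: the pressing force rose to 16 N at z = 0.1207, and it has stayed shut with the arm clear. The paddle is still at rest at (272,205) in the scene crop. Next I'll approach behind it and find contact by force.

```bash
cat >> h.py <<'E'
def D(t,off,r=.050,z=.139):
    b=3.77-t; e=np.array([np.cos(b),np.sin(b)]);m=np.array([-e[1],e[0]])
    return W([*(np.array([dx,dy])+r*e+off*m),z]), down(a+b+np.pi)
def tang(t):
    b=a+3.77-t; return np.array([-np.sin(b),np.cos(b),0])
E
python3 - <<'E'
from h import *
import cv2
p,o=D(0,.034); p=np.array(p); hi=p.copy(); hi[2]=.28
goto(hi,o); print(read_t())
line_to(p,velocity=.15); print(read_t(),np.round(read_force(),1),read_tool_pos()-p)
for off in np.arange(.028,.009,-.002):
    p,o=D(0,off); line_to(p,velocity=.05)
    f=read_force()@tang(0); print(round(off,4),round(f,2))
    if f>2.5: break
print(read_t())
c=read_camera("scene");cv2.imwrite("pics/s3.png",cv2.resize(c["image"][120:240,200:360],(800,600)))
E
```

```text
13.8333
14.925 [-0.6 -0.9  0.2] [ 6.91990368e-04 -2.81121577e-06  8.26227639e-04]
0.028 -0.19
0.026 -0.35
0.024 -0.2
0.022 -0.15
0.02 -0.71
0.018 1.41
0.016 6.23
16.6917
```

View pics/s3.png

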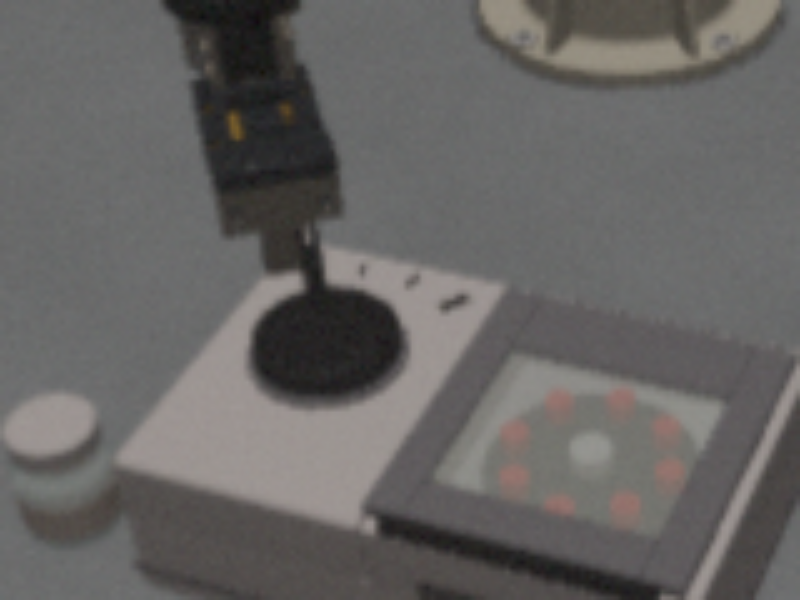

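The finger is touching the paddle's right-hand side at (310,255), at an offset of about 17 mm. Now I'll push it round the arc.

```bash
python3 - <<'E'
from h import *
import cv2
for t in np.append(np.arange(.06,1.2,.08),[1.2,1.26]):
    p,o=D(t,.017); line_to(p,o,velocity=.06)
    print(round(t,2),round(read_force()@tang(t),1),np.round(read_force(),1),np.round((read_tool_pos()-p)*1e3,1))
wait(.3);print(round(read_force()@tang(t),1),np.round((read_tool_pos()-p)*1e3,1),read_t())
c=read_camera("scene");cv2.imwrite("pics/s4.png",cv2.resize(c["image"][120:240,200:360],(800,600),interpolation=cv2.INTER_CUBIC))
c=read_camera("top");cv2.imwrite("pics/t4.png",cv2.resize(c["image"][180:270,350:470],(800,600),interpolation=cv2.INTER_CUBIC))
E
```

```text
0.06 6.9 [ 2.5 -6.5 -2.2] [ 0.6 -0.9  0.2]
0.14 7.9 [ 2.9 -7.4 -2.6] [ 0.7 -0.9  0.2]
0.22 3.9 [ 1.8 -3.7 -1.5] [ 0.4 -0.4  0.2]
0.3 2.8 [ 0.6 -2.7  0.4] [0.  0.1 0.1]
0.38 3.4 [ 1.  -3.5  0.2] [ 0.1 -0.2  0.1]
0.46 6.3 [ 1.3 -6.5 -0.9] [ 0.2 -0.7  0.1]
0.54 8.0 [ 1.1 -8.4 -2.4] [ 0.3 -1.   0.1]
0.62 6.1 [ 1.5 -6.8 -1.4] [ 0.4 -0.8  0.1]
0.7 3.2 [ 1.6 -4.1  0.1] [ 0.1 -0.2  0. ]
0.78 3.1 [ 0.6 -3.7  0.7] [-0.  -0.1  0. ]
0.86 6.3 [ 0.1 -7.3  0.1] [-0.1 -0.5 -0. ]
0.94 7.3 [-1.1 -8.1  0.2] [-0.2 -0.9  0. ]
1.02 6.8 [ 0.3 -9.   0.5] [-0.3 -1.  -0. ]
1.1 6.0 [-2.  -6.5  1. ] [-0.3 -0.5 -0.1]
1.18 3.7 [-1.2 -4.2  0.4] [-0.4 -0.1 -0.1]
1.2 3.8 [-0.9 -4.8  1. ] [-0.4 -0.1 -0.1]
1.26 4.4 [-1.  -6.   1.8] [-0.5 -0.1 -0.1]
5.1 [-0.5 -0.2 -0.1] 21.2917
```

View pics/s4.png

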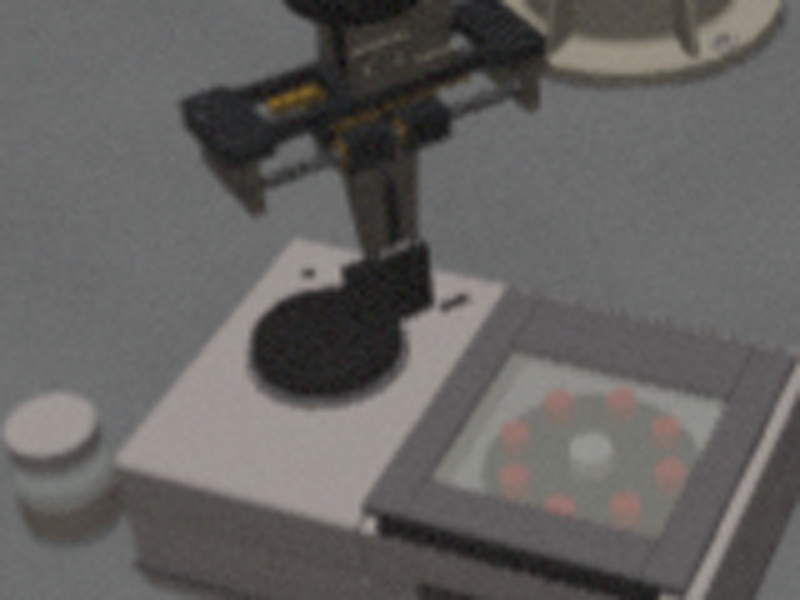

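View pics/t4.png

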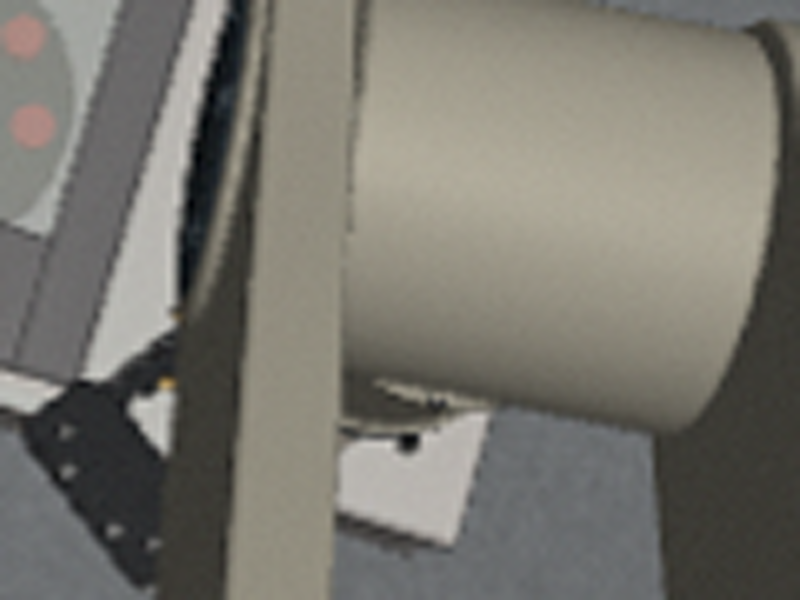

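The paddle's outer end at (428,280) points at the broad mark (455,302), and the force is 5 N. To check the angle, I'll overlay the predicted paddle outlines on this picture.

```bash
python3 - <<'E'
from fit import *
p=np.load("fit.npy");x,y,a,q,h,ly,dx,dy=p
W=lambda l:R(a)@np.array(l)+[x,y,0]
im0=cv2.imread("pics/s4.png"); out=[]
for t in(1.1,1.26,1.42):
    im=im0.copy()
    b=3.77-t;e=np.array([np.cos(b),np.sin(b)]);m=np.array([-e[1],e[0]])
    def pl(pts,c):
        uv=np.concatenate([proj("scene",W(l)) for l in pts]);uv=(uv-[200,120]+.5)*5-.5
        cv2.polylines(im,[np.round(uv).astype(int)],True,c,1,cv2.LINE_AA)
    for z,c in((.162,(0,0,255)),(.130,(0,255,255))):
        pl([[*(np.array([dx,dy])+r*e+s*m),z] for r,s in((.016,.006),(.068,.006),(.068,-.006),(.016,-.006))],c)
    pl([[*(np.array([dx,dy])+r*e),.11] for r in(.072,.1)],(0,255,0))
    out.append(cv2.resize(im[210:390,230:490],(390,270),interpolation=cv2.INTER_CUBIC))
out.append(cv2.resize(im0[210:390,230:490],(390,270),interpolation=cv2.INTER_CUBIC))
cv2.imwrite("pics/cmp.png",np.vstack([np.hstack(out[:2]),np.hstack(out[2:])]))
E
```

```text
(no output)
```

View pics/cmp.png

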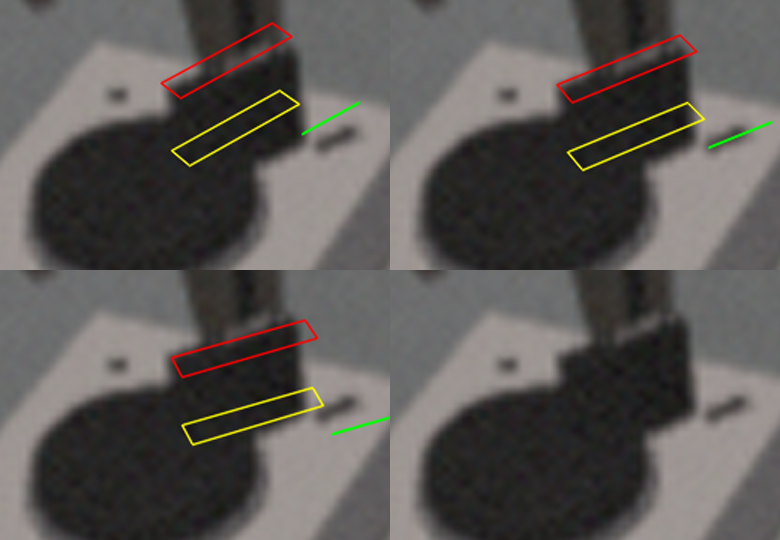

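```bash
python3 - <<'E'
from fit import *
from cell import *
p=np.load("fit.npy");x,y,a,q,h,ly,dx,dy=p
W=lambda l:R(a)@np.array(l)+[x,y,0]
c=np.mean([read_camera("scene")["image"].astype(float) for _ in range(8)],0)
c2=np.clip((c-15)*1.8,0,255).astype(np.uint8)
s=14
im=cv2.resize(c2[162:198,246:300],None,fx=s,fy=s,interpolation=cv2.INTER_CUBIC)
for t,col in((1.1,(255,255,0)),(1.26,(0,255,0)),(1.42,(0,0,255))):
    b=3.77-t;e=np.array([np.cos(b),np.sin(b)]);m=np.array([-e[1],e[0]])
    uv=np.concatenate([proj("scene",W([*(np.array([dx,dy])+r*e-.006*m),z])) for r,z in((.016,.162),(.068,.162),(.068,.132))])
    print(t,np.round(uv,1).tolist())
    uv=(uv-[246,162]+.5)*s-.5; cv2.polylines(im,[np.round(uv).astype(int)],False,col,1,cv2.LINE_AA)
cv2.imwrite("pics/z5.png",im); print(read_t(),read_force())
E
```

```text
1.1 [[269.6, 174.5], [284.5, 166.5], [285.4, 174.9]]
1.26 [[269.8, 175.1], [286.4, 168.4], [287.3, 176.8]]
1.42 [[269.8, 175.7], [287.7, 170.6], [288.6, 179.0]]
21.7917 [-1.16033833 -4.72035174  0.76522083]
```

View pics/z5.png

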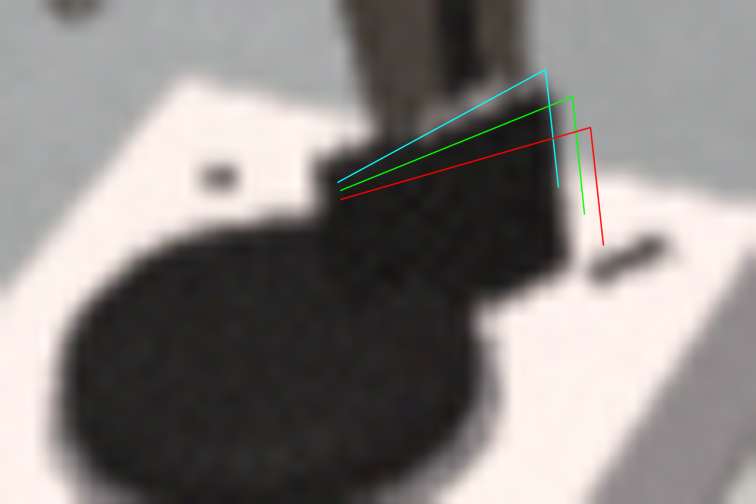

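Vision puts the paddle slightly short of the mark, at about 1.15–1.25 rad, and a force just under the click's nominal value agrees. I'll push on a little and recheck.

```bash
python3 - <<'E'
from h import *
import cv2
for t in(1.28,1.30,1.32):
    p,o=D(t,.017); line_to(p,o,velocity=.03); wait(.1)
    f=np.mean([read_force() for _ in range(5)],0); print(t,round(f@tang(t),2),np.round(f,1),np.round((read_tool_pos()-p)*1e3,1))
    if f@tang(t)>6.3: break
c=np.mean([read_camera("scene")["image"].astype(float) for _ in range(8)],0)
c2=np.clip((c-15)*1.8,0,255).astype(np.uint8)
cv2.imwrite("pics/z6.png",cv2.resize(c2[162:198,246:300],None,fx=14,fy=14,interpolation=cv2.INTER_CUBIC))
cv2.imwrite("pics/s6.png",read_camera("scene")["image"]); print(read_t())
E
```

```text
1.28 4.78 [-1.9 -5.5  1.1] [-0.6 -0.3 -0.1]
1.3 5.19 [-2.3 -5.7  1. ] [-0.7 -0.4 -0.2]
1.32 6.44 [-4.2 -5.3  1.7] [-0.8 -0.4 -0.1]
23.2917
```

View pics/z6.png

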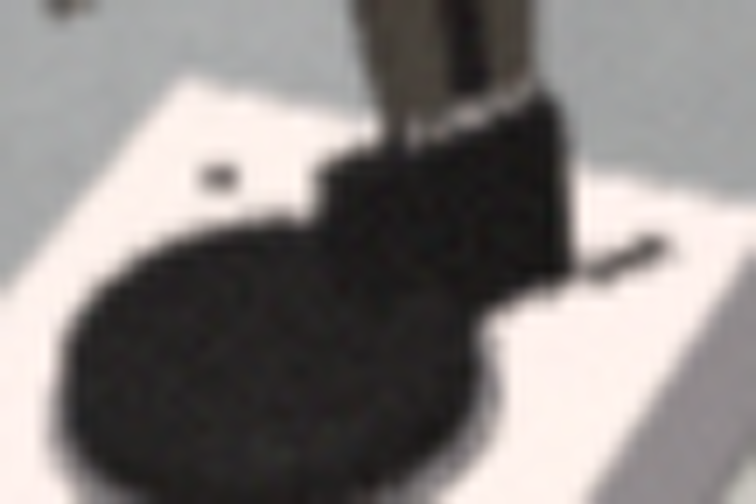

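View pics/s6.png

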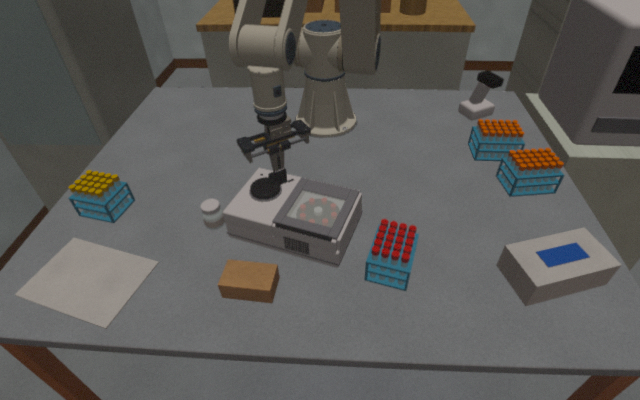

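The white line runs from (415,135) to (535,90), a slope of −0.38, against −0.42 for the broad mark, so the two are nearly parallel. The force is 6.4 N, close to what's expected at the third click. The lid is shut, and the rack and jar haven't moved, so I'm handing it in.

```bash
python3 - <<'E'
from cell import *
print(read_force(),read_t()); sign_off()
E
```

```text
[-3.78214085 -6.3938249   1.71236031] 23.2917
the job is handed in; nothing more can be done
```

I pressed the lid past its catch until it shut, then pushed the paddle clockwise to the third click. I handed in at 23.3 s with the robot still holding it there; no verdict was reported.

**Lid:** The force fell away as it snapped shut, then rose to 16 N at z = 0.1207 m. The lid looked shut in the pictures taken afterwards.

**Dial:** The paddle is held with about 6.4 N at the last check, and its white line runs nearly parallel to the broad mark. My first stop, commanded at 1.26 rad, looked slightly short in the pictures and by force, so I moved on to a commanded 1.32 rad. I estimate the true angle at 1.25–1.29 rad. One edge of the paddle in the last picture still suggested it was very slightly short of the mark, but within the allowed 0.16 rad.

**Rack and jar:** By eye, neither has moved in the last picture.

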